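# Present the butterfly casting to the inspection camera

## Task

Book the butterfly casting in for inspection. First turn the stone jar on its spot so that its label faces the code reader's window, and let go of it; then take the butterfly-shaped casting out of the wooden rack and hold it still in the air, upright with its sprue on top, its stone-set front squarely facing the lens of the inspection camera, with the middle of the butterfly 10 cm straight in front of the lens and at the lens's height. Finish while holding it there, do not put it down, and leave everything else where it is.

Things in the scene. Friction and masses are not known exactly. Their poses are not given: they have to be found in the camera images.
- jar_center (a point): Stone jar, loose and upright: 52 mm diameter, 70 mm high; the top 24 mm is an aluminium lid, 48 mm diameter, to grip by. Site on its axis, 35 mm above its foot; x points out through the middle of the white label on its side (a black bar on the lid, middle to rim, points the same way), z up. The label starts 0.6 to 1.4 rad clockwise (from above) of facing the reader.
- window (a point): Middle of the dark window of the code reader, 40 mm above the bench, on the front face of a fixed grey block (60 mm deep, 80 mm wide, 70 mm high) on the left. Its -x axis points straight out of the window towards the jar, z up.
- jar: The same jar, about 0.16 kg, its axis about 90 mm in front of the reader's window; origin at the middle of its foot, axes as the point's.
- reader: The reader block; origin under the window, axes as the window's.
- butterfly: The butterfly casting, about 0.09 kg; origin at the middle of its lowest edge, axes as butterfly_center. Its square sprue (12 x 12 mm, the place to grip) spans 19 to 61 mm above butterfly_center; the upper wing lobes reach 21 mm above it.
- butterfly_center (a point): Brass casting 8 mm thick, on edge in the rack's groove: a butterfly of four round lobes, 65 mm across, 45 mm high, a plain sprue rising from its middle. Site at the butterfly's middle, 25 mm above its lowest edge, half-way through its thickness, right behind the round green stone on its front. x points out of the front (the back is plain), y along the wings, z up the sprue.
- plaque_center (a point): Brass casting, 8 mm thick, standing on edge in the rack's groove: a square-cornered plaque 36 mm wide, 44 mm high, with a square sprue (12 x 12 mm, 42 mm tall) on top. Not wanted: leave it in the rack. Site 25 mm above its lowest edge, axes as the butterfly's.
- bar_center (a point): Brass casting, 8 mm thick, standing on edge in the rack's groove: a narrow bar 18 mm wide, 44 mm high, with a square sprue (12 x 12 mm, 42 mm tall) on top. Not wanted: leave it in the rack. Site 25 mm above its lowest edge, axes as the butterfly's.
- rack: Fixed wooden rack, 64 mm deep (x) and 250 mm long (y), 21 mm high, with one 10 mm wide, 9 mm deep groove along y; the three castings stand in it about 75 mm apart in any order, fronts towards the rack's +x. Origin under its centre.
- lens (a point): Middle of the front glass of the inspection camera: a white box (50 x 62 x 54 mm) with a black lens tube of 38 mm diameter, clamped on a steel post, on the right. The camera looks level along the point's -x axis; z up. Its height differs from run to run (155 to 215 mm above the bench).
- focus (a point): Empty point in the air 100 mm straight in front of the lens, where the middle of the butterfly belongs; axes as the lens's. With the butterfly right, its x, y and z axes are parallel to these and of the same sense.
- stand: The camera's fixed stand: grey foot plate 130 x 120 x 14 mm and a steel post 18 mm thick and 284 mm high behind the camera. Origin under the camera; -x is the way the camera looks.
- pencil: Bystander: wooden pencil 165 mm long, 7 mm thick, lying; origin under its middle, x to its point.
- eraser: Bystander: rubber eraser 42 x 22 x 13 mm; origin under its centre.
- ring_cone: Bystander: dark wooden ring cone, 48 mm foot diameter, 70 mm high; origin under its centre.
- mug: Bystander: white mug 76 mm diameter, 85 mm high, handle at +y; origin under its centre.
- graver: Bystander: hand tool with a handle, 160 mm long, lying along its x.
- dish: Bystander: small steel dish, 76 mm diameter, 20 mm high; origin under its centre.
- tin: Bystander: dark flat tin 70 x 50 x 22 mm; origin under its centre.
Not all that is in view belongs to the job. What is shaped like the jar but orange is not meant.

How it is judged:
On the way, in this order (a step that is already met when the one before it is completed fails the run):
1. the jar's label faces the reader, the jar let go, the butterfly still in the rack (x of window in the frame of jar_center above 0.03 m and y of window in the frame of jar_center between -0.025 and 0.025 m and angle between the x axis of jar_center and the x axis of window, either way round below 0.32 rad and angle between jar_center's own z axis and vertical below 0.1 rad and distance of jar_center from where it was at the start of the episode below 0.03 m and contact force between the fingers and jar below 0.1 N and distance of butterfly_center from where it was at the start of the episode below 0.015 m), for 0.2 s.
2. the butterfly is lifted clear of the rack by the gripper (height (world z) of butterfly_center above 0.09 m and contact force between the fingers and butterfly above 1 N and contact force between butterfly and rack below 0.1 N and contact force between butterfly and stand below 0.1 N), for 0.1 s.
At the end, for the whole second after the job is handed in: Gripper holds the butterfly still, touching nothing else: middle within 15 mm of the point 100 mm before the lens, front to the lens and upright within 0.2 rad. Jar upright, let go, within 30 mm of its start, label facing the window (within 25 mm sideways, 0.32 rad) (x of window in the frame of jar_center above 0.03 m and y of window in the frame of jar_center between -0.025 and 0.025 m and angle between the x axis of jar_center and the x axis of window, either way round below 0.32 rad and angle between jar_center's own z axis and vertical below 0.1 rad and distance of jar_center from where it was at the start of the episode below 0.03 m and contact force between the fingers and jar below 0.1 N and distance between butterfly_center and focus below 0.015 m and x of lens in the frame of butterfly_center above 0.05 m and angle between the x axis of butterfly_center and the x axis of lens, either way round below 0.2 rad and angle between butterfly_center's own z axis and vertical below 0.2 rad and contact force between the fingers and butterfly above 1 N and linear speed of butterfly below 0.02 m/s and angular speed of butterfly below 0.2 rad/s and contact force between butterfly and rack below 0.1 N and contact force between butterfly and stand below 0.1 N); the arm keeps its last pose, push and grip.
It fails at once if the plaque or the bar is disturbed (distance of any of plaque_center, bar_center from where it was at the start of the episode above 0.02 m).
It fails at once if a bystander is shoved more than 30 mm (distance of any of pencil, eraser, ring_cone, mug, graver, dish, tin from where it was at the start of the episode above 0.03 m).
It fails at once if the jar is knocked over (angle between jar_center's own z axis and vertical above 0.5 rad).
It also fails if it takes over 45 s, if anything falls off the work surface, if the arm or the gripper's body presses on something with over 40 N, if the wrist force passes 120 N, or if a joint passes its speed limit or range.

## Robot

A 6-joint arm with a two-finger parallel gripper is mounted at the origin on the work surface. World frame = base frame: x ahead of the robot, y to its left, z up, the work surface at z = 0. Lengths are in m, angles in rad, forces in N, time in s.
With the tool pointing down it reaches from about 0.4 to 0.825 m from the base axis. Payload 7 kg.
Tool frame: the origin (TCP) lies on the centre line of the jaws, within the pads' length; the fingertips stand 25 mm ahead of it and the grasp point (between the pads) lies 6 mm ahead of it; z points along the fingers, y is the direction in which the jaws open and shut (so a half turn about z gives the same grasp; the last joint's range is limited). The gripper opens to 88 mm and grips with 3 to 60 N. Pads are 19 mm wide; open, the fingers measure 130 mm over their backs; the gripper's body (78 mm by 193 mm) begins 47 mm behind the grasp point.
Start: joints at [-0.826, 0.359, 0.012, 0, -1.224, -0.288], TCP at [0.298, -0.606, 0.252] pointing down, gripper open.
Joint ranges: [-3.07, 3.07], [-1.43, 2.12], [-1.02, 1.25], [-3.03, 1.67], [-3.05, -0], [-3.03, 3.03]. Speed limits (rad/s): [2.39, 2.39, 3.01, 3.14, 3.14, 3.14].

## Interface

Orientations are given as [roll, pitch, yaw] about the fixed x, y, z axes, in that order (R = Rz(yaw) Ry(pitch) Rx(roll)).
In Python, from station import * gives the robot as it stands. The module is installed in compiled form; this text tells all that it offers.
- The arm moves only by the tool step_arm, never from a script. Its argument "commands" is text: rows parted by semicolons, each of 6 numbers parted by spaces: the shift along the tool's x, y, z in mm, then the turn, a rotation vector about the tool's x, y, z in rad. A call has 1 to 8 rows; each row shifts and turns the commanded pose from where the row before left it, along the tool's axes as they then stand; what a row does not reach is not made up. A row lasts 1/8 s, in which the tool goes at most 62.5 mm and 10.7 degrees, less where a joint would pass 70% of its speed; a pose out of reach is approached as far as the arm can. A call is refused whole if a number of a shift passes 62.5 or a number of a turn 0.188, either way. A call with a gripper value outside its range is refused whole. "jaw" is the finger opening in mm, from 0 to 87.6, set as the call begins (left out, the last holds). The fingers move at their own pace and stop on an object; "grip_force" is the grip in N (left out, the last holds). Time passes only in rows, so rows that do not move let the fingers close. It gives the time, the measured TCP pose, the force and the opening at its end, in the units of the state.
- get_state(): the state, without advancing time (a new reading comes with each control period).
- grab_frame(name): name is "scene" or "top" or "wrist"; returns a dict with "frame" (480x640x3 uint8, red, green, blue), "fovy" (degrees; the focal length in pixels is half the picture's height over the tangent of half this angle, whatever the lens; pixels are square), "cx", "cy" (the principal point, pixels), "rvec" (rotation vector, rad) and "tvec" (3), from world to camera coordinates, as OpenCV has them; the wrist camera has in their place "tool_from_camera" (4x4, takes a point from camera to tool coordinates, whose origin is the TCP and whose axes are the flange's). Camera axes: x right, y down, z forward; pixel columns grow to the right and rows downward; lengths in m; the calibration is good to about 2 mm. A picture is of the moment at which its call begins: read the wrist's pose just before it. There is no depth.
- job_done(): hands the job in, once; it reports no verdict.
Trained networks look in a picture, given as the dict that the camera call returned (one of the last four; its "shot" number tells which), for a name from the list of things; names that differ only in an ending like _2 or _b are one class to them, and where a whole thing is asked for, a point or a joint stands for the part that bears it (a point fixed in the world has none). Each returns a list of dicts, best first, with "conf" (0 to 1); they miss things now and then, are a little off and sometimes report something else, mostly with a low value. They report only what shows in the picture. A call takes as long as a camera call. They do not tell look-alikes from the thing itself.
- recognise(picture, name): "pixel" ([column, row] in pixels, amid what is visible of it).
The state is a dict: "t": time; "q": joint angles; "qd": joint speeds; "joint_efforts": joint torques, N m; "eef_pos": TCP position; "ee_rot": TCP orientation; "force": force on the tool from outside, world axes, zero at the start; "moment": the same for the moment, N m; "width": finger opening in m.
Only numpy, scipy, OpenCV 4.12 (cv2) and the standard library are available. Lean on these libraries where they do the work, as an engineer would, in place of code of your own. Each camera call takes 0.05 s, during which the arm holds its last target.

## Working session

There is one attempt and no reset: what is moved stays moved. The work goes in short steps, Python scripts to look and compute and a tool call to move; the robot and the scene stay as the last step left them, time stands still between calls to the robot, and variables do not carry over. Pictures are saved under pics/ and viewed, and the job is handed in when it is done.

Besides the shell and the picture viewer there is one more tool, called after "Call:" as name(argument=value, ...), one argument or row to a line, values as JSON. step_arm: Moves the arm, as the interface text tells. Its arguments: {"type":"object","properties":{"commands":{"type":"string"},"jaw":{"type":"number"},"grip_force":{"type":"number"}},"required":["commands"]}

```bash
mkdir -p pics; cat > h.py <<'E'
import numpy as np, cv2, pickle
from station import *
from scipy.spatial.transform import Rotation as R
def K(p):
    f=240/np.tan(np.radians(p["fovy"])/2); return np.array([[f,0,p["cx"]],[0,f,p["cy"]],[0,0,1]])
def save(p,n): cv2.imwrite("pics/"+n+".png",p["frame"][:,:,::-1])
def wp(p,s=None):
    # returns Rwc (cam->world), origin
    if "rvec" in p:
        Rm=cv2.Rodrigues(np.array(p["rvec"],float))[0]; t=np.array(p["tvec"],float).ravel()
        return Rm.T,-Rm.T@t
    T=np.array(p["tool_from_camera"]); Rt=R.from_euler('xyz',s["ee_rot"]).as_matrix()
    return Rt@T[:3,:3],Rt@T[:3,3]+np.array(s["eef_pos"])
def ray(p,px,s=None):
    A,o=wp(p,s); d=A@np.linalg.inv(K(p))@np.array([px[0],px[1],1.]); return o,d/np.linalg.norm(d)
def atz(p,px,z,s=None):
    o,d=ray(p,px,s); return o+d*(z-o[2])/d[2]
def proj(p,X,s=None):
    A,o=wp(p,s); c=A.T@(np.array(X)-o); k=K(p)@c; return k[:2]/k[2]
def tri(rays):
    M=np.zeros((3,3));b=np.zeros(3)
    for o,d in rays:
        P=np.eye(3)-np.outer(d,d);M+=P;b+=P@o
    x=np.linalg.solve(M,b); return x,[np.linalg.norm((np.eye(3)-np.outer(d,d))@(x-o)) for o,d in rays]
E
python3 - <<'E'
from h import *
print(get_state())
P={}
for n in ["scene","top","wrist"]:
    p=grab_frame(n); save(p,n+"0"); P[n]=p
    print(n,p["fovy"],p["cx"],p["cy"],wp(p,get_state())[1])
    for k in ["jar","jar_center","window","butterfly","butterfly_center","plaque_center","bar_center","lens","stand","reader","rack"]:
        try: print(n,k,[(np.round(r["pixel"]).tolist(),round(r["conf"],2)) for r in recognise(p,k)[:3]])
        except Exception as e: print(n,k,e)
pickle.dump(P,open("P0.pkl","wb"))
E
```

```text
{'t': 0.0, 'q': array([-8.25925363e-01,  3.59389963e-01,  1.10734787e-02, -3.89131654e-04,
       -1.22408840e+00, -2.88118342e-01]), 'qd': array([ 0.00010323,  0.00148666, -0.0013506 , -0.00218667,  0.00043922,
        0.00241292]), 'joint_efforts': array([-1.84200426e-04, -5.82722247e+01,  2.93054473e+01,  6.99724987e+00,
        6.84153638e-03, -1.90401124e-04]), 'eef_pos': array([ 0.2975063 , -0.60540499,  0.25062   ]), 'ee_rot': array([ 3.13994645e+00, -1.06389159e-04, -2.68497247e+00]), 'force': array([-0.04294483,  0.28511375, -0.25804782]), 'moment': array([-0.00236308,  0.03481229, -0.00124184]), 'width': 0.08780282205217997}
scene 47.42805396169639 316.4815671264679 250.60054252442384 [1.28291594 0.7097648  0.92644271]
scene jar [([412.0, 377.0], 0.81), ([440.0, 342.0], 0.75), ([213.0, 182.0], 0.21)]
scene jar_center [([409.0, 370.0], 0.88), ([439.0, 342.0], 0.81), ([482.0, 375.0], 0.37)]
scene window [([483.0, 376.0], 0.75), ([312.0, 307.0], 0.17)]
scene butterfly [([338.0, 307.0], 0.63)]
scene butterfly_center [([335.0, 306.0], 0.73)]
scene plaque_center [([290.0, 280.0],
[... 473 characters left out ...]
([319.0, 209.0], 0.32)]
top butterfly [([291.0, 211.0], 0.53)]
top butterfly_center [([293.0, 215.0], 0.69)]
top plaque_center [([536.0, 228.0], 0.66), ([417.0, 159.0], 0.17)]
top bar_center []
top lens [([538.0, 226.0], 0.7)]
top stand [([520.0, 231.0], 0.59), ([229.0, 184.0], 0.26)]
top reader [([327.0, 213.0], 0.67), ([141.0, 239.0], 0.63)]
top rack [([325.0, 215.0], 0.76), ([141.0, 241.0], 0.36)]
wrist 62.118713861633935 317.93748215628915 235.24771038055525 [ 0.23683868 -0.63589415  0.38547973]
wrist jar []
wrist jar_center []
wrist window []
wrist butterfly []
wrist butterfly_center []
wrist plaque_center []
wrist bar_center []
wrist lens []
wrist stand []
wrist reader []
wrist rack []
```

View pics/scene0.png

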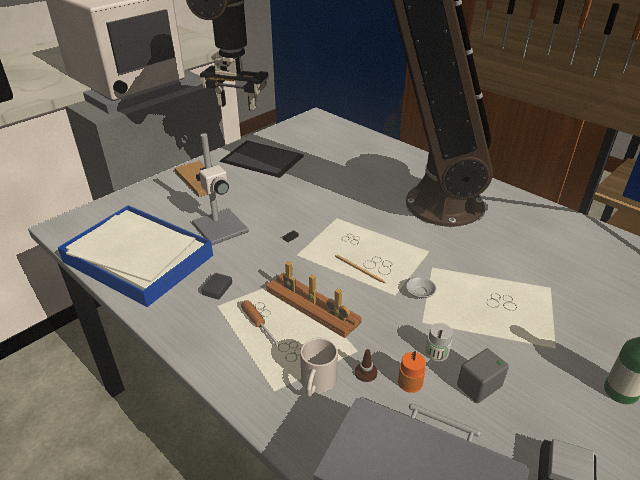

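View pics/top0.png

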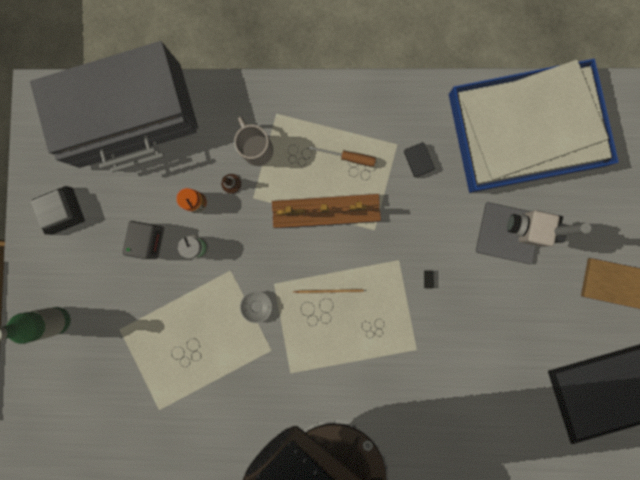

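```bash
python3 - <<'E'
import cv2
a=cv2.imread("pics/scene0.png");b=cv2.imread("pics/top0.png")
cv2.imwrite("pics/c1.png",cv2.resize(a[300:430,370:540],None,fx=4.6,fy=4.6,interpolation=2))
cv2.imwrite("pics/c2.png",cv2.resize(b[160:290,100:270],None,fx=4.6,fy=4.6,interpolation=2))
cv2.imwrite("pics/c3.png",cv2.resize(b[130:290,440:600],None,fx=3.7,fy=3.7,interpolation=2))
cv2.imwrite("pics/c4.png",cv2.resize(b[170:260,240:410],None,fx=4.6,fy=4.6,interpolation=2))
cv2.imwrite("pics/c5.png",cv2.resize(a[140:360,160:400],None,fx=2.7,fy=2.7,interpolation=2))
E
```

```text
(no output)
```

View pics/c1.png

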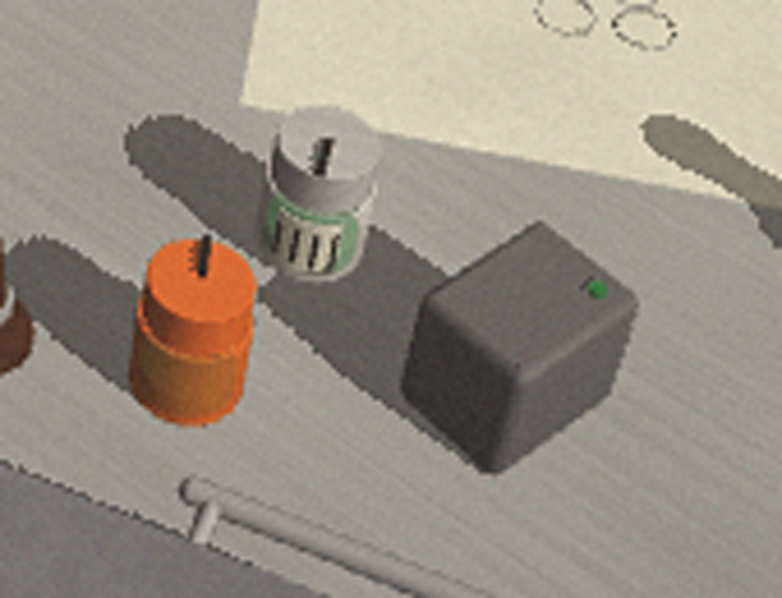

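View pics/c2.png

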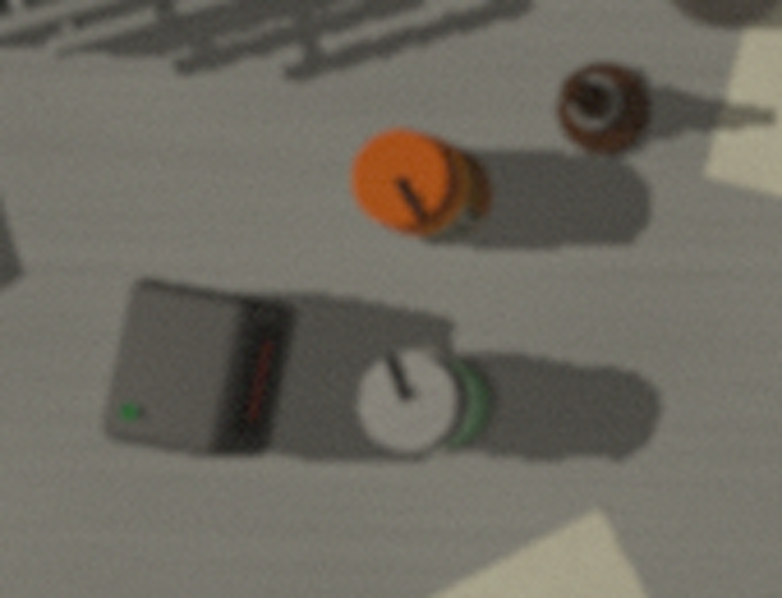

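View pics/c3.png

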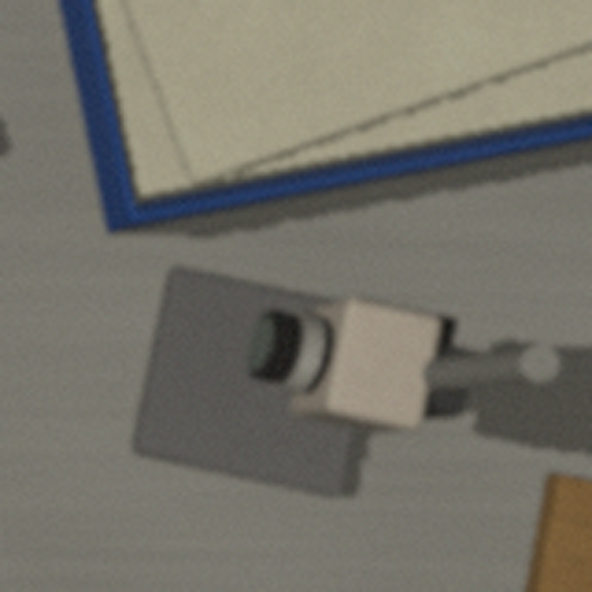

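View pics/c4.png

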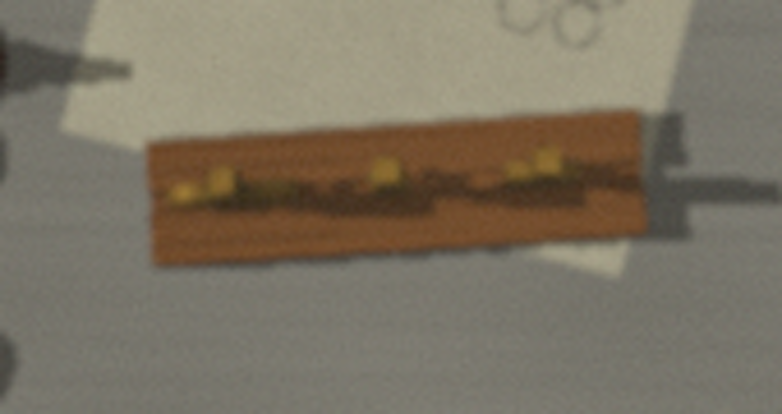

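View pics/c5.png

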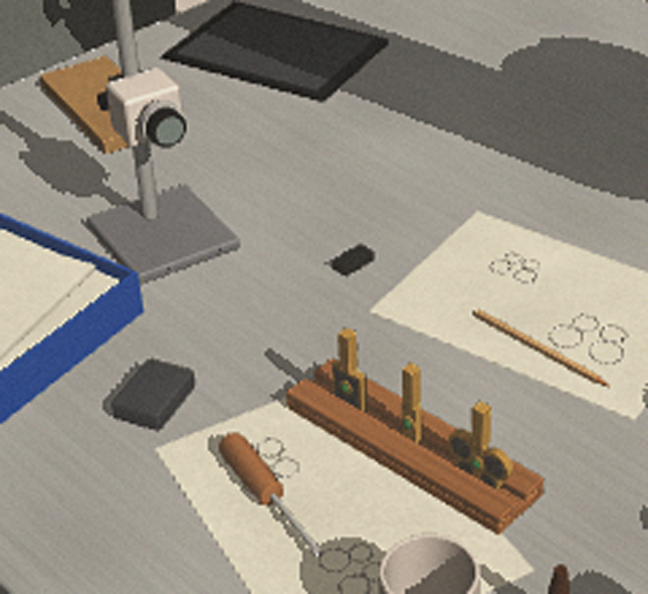

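The real jar is the one with the white lid (top (189,247), scene (439,342)). The orange jar (top (190,201), scene (412,375)) is a decoy. The casting with round lobes is leftmost in the top view at (284,211), scene (337,307). The narrow bar is in the middle at (323,207), and the plaque is on the right at (357,205). The lens is at top (511,223), scene (222,187).

```bash
python3 - <<'E'
from h import *
P=pickle.load(open("P0.pkl","rb")); T=P["top"];S=P["scene"]
c2=lambda x,y:(x/4.6+100,y/4.6+160); c3=lambda x,y:(x/3.7+440,y/3.7+130); c4=lambda x,y:(x/4.6+240,y/4.6+170); c5=lambda x,y:(x/2.7+160,y/2.7+140); c1=lambda x,y:(x/4.6+370,y/4.6+300)
r=lambda v:np.round(v,4)
jl=atz(T,c2(407,402),.07); print("jar lid top",r(jl),"scene",r(atz(S,c1(330,146),.07)))
b0=atz(T,c2(410,396),.07);b1=atz(T,c2(390,357),.07);d=b1-b0;print("bar ang",np.arctan2(d[1],d[0]))
b0=atz(S,c1(320,170),.07);b1=atz(S,c1(328,140),.07);print("scene bar ends",r(b0),r(b1))
for n,pts,z in [("reader top",[(135,283),(242,298),(212,450),(107,437)],.07),("reader foot",[(293,303),(264,453)],0)]:
    Q=[atz(T,c2(*p),z) for p in pts]; print(n,[r(q[:2]) for q in Q])
Q=[atz(T,c3(*p),.014) for p in [(178,268),(135,450),(355,495)]];print("foot",[r(q[:2]) for q in Q])
a=Q[1]-Q[0];print("edge len",np.linalg.norm(a),np.arctan2(a[1],a[0]));a=Q[2]-Q[1];print(np.linalg.norm(a),np.arctan2(a[1],a[0]))
x,e=tri([ray(T,c3(262,345)),ray(S,c5(168,128))]);print("lens",r(x),r(e))
Q=[atz(T,c4(*p),.021) for p in [(150,143),(638,110),(648,230),(155,265)]];print("rack",[r(q[:2]) for q in Q])
a=Q[0]-Q[1];print(np.arctan2(a[1],a[0]));a=Q[3]-Q[2];print(np.arctan2(a[1],a[0]),r(sum(Q)/4))
for n,t,s in [("bfly",(223,181),(482,406)),("bar",(386,171),(411,368)),("plq",(549,160),(348,333))]:
    x,e=tri([ray(T,c4(*t)),ray(S,c5(*s))]);print(n,"sprue top",r(x),r(e))
E
```

```text
jar lid top [0.5134 0.3272 0.07  ] scene [0.5174 0.3311 0.07  ]
bar ang 0.5028875609332959
scene bar ends [0.5332 0.3364 0.07  ] [0.5148 0.3283 0.07  ]
reader top [array([0.5695, 0.4623]), array([0.5627, 0.4094]), array([0.489 , 0.4218]), array([0.4947, 0.4735])]
reader foot [array([0.5649, 0.4119]), array([0.4872, 0.4247])]
foot [array([ 0.626 , -0.3478]), array([ 0.5126, -0.3209]), array([ 0.4866, -0.4547])]
edge len 0.11656969007688445 2.9085727137163735
0.13627844431451214 -1.7627573503208536
lens [ 0.5677 -0.3433  0.1636] [0.0007 0.0007]
rack [array([0.624 , 0.1491]), array([ 0.6428, -0.0963]), array([ 0.5825, -0.1017]), array([0.5623, 0.1455])]
1.647033796839401
1.6522063400400668 [0.6029 0.0242 0.021 ]
bfly sprue top [0.597  0.1036 0.0969] [0.0005 0.0005]
bar sprue top [0.6029 0.027  0.0963] [0.0002 0.0002]
plq sprue top [ 0.6081 -0.048   0.0955] [0.0009 0.0009]
```

```bash
cat > plan.py <<'E'
import sys
from h import *
def plan(xyz,yaw,vmax=55,wmax=.17,dec=0,s=None,nmin=1):
    s=s or get_state()
    p0=np.array(s["eef_pos"]);R0=R.from_euler('xyz',s["ee_rot"]); R1=R.from_euler('xyz',[np.pi,0,yaw])
    rv=(R0.inv()*R1).as_rotvec()
    n=max(nmin,int(np.ceil(max(np.linalg.norm(np.array(xyz)-p0)*1000/vmax,np.linalg.norm(rv)/wmax))))
    p=p0;Rc=R0;rows=[]
    for i in range(n):
        q=p0+(np.array(xyz)-p0)*(i+1)/n
        sh=np.round(Rc.inv().apply(q-p)*1000,dec); Rn=R0*R.from_rotvec(rv*(i+1)/n); dr=np.round((Rc.inv()*Rn).as_rotvec(),3)
        rows.append(list(sh)+list(dr)); p=p+Rc.apply(sh/1000); Rc=Rc*R.from_rotvec(dr)
    for i in range(0,n,8): print("; ".join(" ".join(f"{v:g}" for v in r) for r in rows[i:i+8]))
    print("->",np.round(p,4),np.round(Rc.as_euler('xyz'),3))
if __name__=="__main__":
    a=[float(v) for v in sys.argv[1:]]; plan(a[:3],a[3],*( [a[4]] if len(a)>4 else []),dec=int(a[5]) if len(a)>5 else 0)
E
python3 plan.py .50 .29 .25 -.97
```

```text
-34 42 0 0 -0 -0.101; -38 38 0 0 -0 -0.101; -42 35 0 0 -0 -0.101; -45 30 0 0 -0 -0.1; -47 25 0 0 -0 -0.101; -50 21 1 0 -0 -0.101; -52 15 -0 0 -0 -0.101; -53 10 -0 0 0 -0.101
-54 5 -0 0 0 -0.101; -54 -1 -0 0 0 -0.101; -54 -7 0 0 0 -0.101; -52 -11 0 0 0 -0.1; -52 -17 0 0 0 -0.101; -49 -22 0 0 0 -0.101; -47 -27 0 0 0 -0.101; -44 -31 0 0 0 -0.101
-40 -36 1 0 0 -0.101
-> [0.5    0.2898 0.2496] [ 3.142  0.    -0.97 ]
```

Call:
step_arm(
  commands="-34 42 0 0 0 -0.1; -38 38 0 0 0 -0.1; -42 35 0 0 0 -0.1; -45 30 0 0 0 -0.1; -47 25 0 0 0 -0.1; -50 21 0 0 0 -0.1; -52 15 0 0 0 -0.1; -53 10 0 0 0 -0.1",
  jaw=70,
)

```text
t: 2.8
eef_pos: [0.3943, -0.183, 0.252]
ee_rot: [-3.14, 0.0, -1.882]
force: [0.6, 0.5, 0.3]
width: 0.07
```

Call:
step_arm(
  commands="-54 5 0 0 0 -0.1; -54 -1 0 0 0 -0.1; -54 -7 0 0 0 -0.1; -52 -11 0 0 0 -0.1; -52 -17 0 0 0 -0.1; -49 -22 0 0 0 -0.1; -47 -27 0 0 0 -0.1; -44 -31 0 0 0 -0.1",
)

```text
t: 3.8
eef_pos: [0.4933, 0.2381, 0.2519]
ee_rot: [-3.141, 0.0, -1.081]
force: [0.6, -0.5, 0.4]
width: 0.0702
```

Call:
step_arm(
  commands="-40 -36 0 0 0 -0.1; 0 0 0 0 0 0",
)

```text
t: 4.05
eef_pos: [0.5067, 0.2915, 0.2506]
ee_rot: [3.141, -0.0, -0.981]
force: [-0.1, -0.3, -0.7]
width: 0.0703
```

```bash
python3 - <<'E'
from h import *
s=get_state();p=grab_frame("wrist");save(p,"w1");pickle.dump((p,s),open("w1.pkl","wb"))
print(s["t"],s["eef_pos"],s["ee_rot"],s["q"],s["width"])
print(recognise(p,"jar"),recognise(p,"window"))
E
```

```text
4.05 [0.50670309 0.29146944 0.25061662] [ 3.14094384e+00 -2.69448790e-04 -9.80974382e-01] [ 8.56368177e-01  2.12008032e-01 -1.94454136e-01  9.69039752e-05
 -1.16503103e+00 -2.66584601e-01] 0.07030756437037312
[{'pixel': [284.9, 240.5], 'conf': 0.94}, {'pixel': [174.9, 177.5], 'conf': 0.56}] [{'pixel': [227.3, 355.1], 'conf': 0.71}]
```

View pics/w1.png

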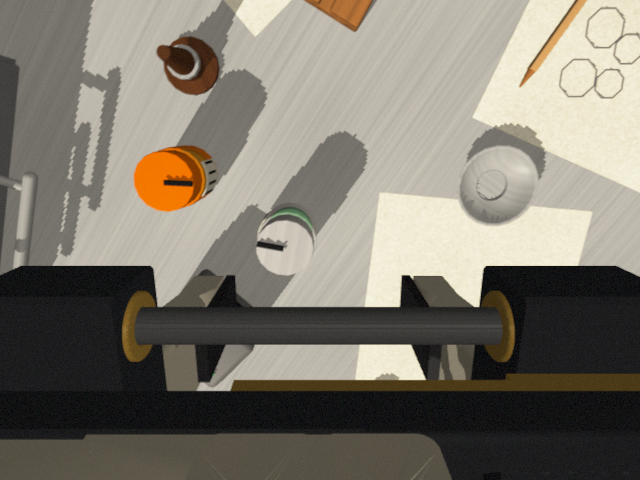

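```bash
python3 - <<'E'
from h import *
p,s=pickle.load(open("w1.pkl","rb"))
c=atz(p,(285.5,245.5),.07,s);print(c)
a,b=atz(p,(283,248),.07,s),atz(p,(257,243.5),.07,s);d=b-a;print(a,b,np.arctan2(d[1],d[0]))
im=p["frame"];g=cv2.cvtColor(im,cv2.COLOR_RGB2HSV)
m=((g[...,2]>150)&(g[...,1]<25)).astype(np.uint8);n,l,st,ce=cv2.connectedComponentsWithStats(m)
k=l[255,285];print(st[k],ce[k])
cv2.imwrite("pics/w1c.png",cv2.resize(im[180:290,220:350,::-1],None,fx=5,fy=5))
E
```

```text
[0.51674113 0.3262248  0.07      ]
[0.51729396 0.32917992 0.07      ] [0.53711097 0.33781791 0.07      ] 0.41105641547527794
[257 220  55  55 643] [287.79160187 250.05909798]
```

View pics/w1c.png

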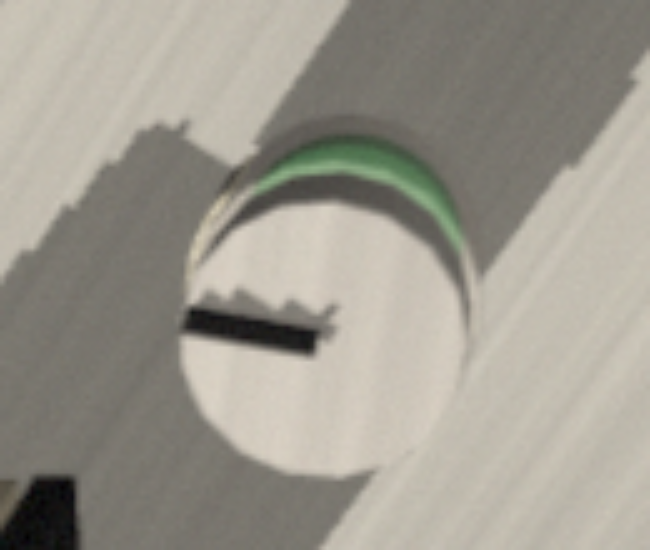

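The white jar's lid is centred at wrist pixel (284.6,248) and its bar runs left to (257,243), so the label is at 0.41 rad. The reader's normal is about 1.40, so the jar needs +1.0 rad.

```bash
python3 - <<'E'
from plan import *
p,s=pickle.load(open("w1.pkl","rb"));c=atz(p,(284.6,247.8),.07,s);print(c)
plan([c[0],c[1],.075],-.98,vmax=45,dec=1)
E
```

```text
[0.51629161 0.32830094 0.07      ]
-5.6 -6.2 35.3 0 -0 -0.001; -5.6 -6.2 35.2 0 -0 -0.001; -5.5 -6.3 35.3 0 -0 -0.001; -5.6 -6.2 35.2 0.001 -0 -0.001; -5.6 -6.2 35.3 -0 -0 -0.001
-> [0.5163 0.3283 0.075 ] [-3.141 -0.    -0.98 ]
```

Call:
step_arm(
  commands="-14 -15.5 30 0 0 0; -14 -15.5 30 0 0 0; 0 0 40 0 0 0; 0 0 40 0 0 0; 0 0 24 0 0 0; 0 0 12 0 0 0; 0 0 0 0 0 0",
)

```text
t: 5.08
eef_pos: [0.5166, 0.3281, 0.0756]
ee_rot: [3.141, -0.0, -0.986]
force: [0.1, -0.4, -0.2]
width: 0.0704
```

Call:
step_arm(
  commands="0 0 0 0 0 0; 0 0 0 0 0 0; 0 0 0 0 0 0; 0 0 0 0 0 0",
  jaw=40,
  grip_force=15,
)

```text
t: 5.58
eef_pos: [0.5167, 0.329, 0.0764]
ee_rot: [-3.141, 0.0, -0.985]
force: [-2.2, -1.2, 5.8]
width: 0.0477
```

Call:
step_arm(
  commands="0 0 0 0 0 -0.125; 0 0 0 0 0 -0.125; 0 0 0 0 0 -0.125; 0 0 0 0 0 -0.125; 0 0 0 0 0 -0.125; 0 0 0 0 0 -0.125; 0 0 0 0 0 -0.125; 0 0 0 0 0 -0.125",
)

```text
t: 6.58
eef_pos: [0.5177, 0.33, 0.0764]
ee_rot: [-3.139, -0.002, 0.02]
force: [1.8, 1.1, 2.1]
width: 0.0475
```

Call:
step_arm(
  commands="0 0 0 0 0 0; 0 0 0 0 0 0",
)

```text
t: 6.82
eef_pos: [0.5174, 0.3297, 0.0763]
ee_rot: [-3.14, -0.002, 0.013]
force: [2.0, 2.1, 4.7]
width: 0.0473
```

Call:
step_arm(
  commands="0 0 0 0 0 0; 0 0 0 0 0 0; 0 0 0 0 0 0",
  jaw=70,
)

```text
t: 7.2
eef_pos: [0.5161, 0.3283, 0.075]
ee_rot: [3.141, 0.001, 0.015]
force: [0.2, 0.5, 0.6]
width: 0.0685
```

Call:
step_arm(
  commands="0 0 -20 0 0 0; 0 0 -35 0 0 0; 20 0 -40 0 0 0; 30 0 -40 0 0 0; 20 0 -30 0 0 0; 0 0 0 0 0 0",
)

```text
t: 7.95
eef_pos: [0.5885, 0.3302, 0.2428]
ee_rot: [-3.139, -0.003, 0.014]
force: [0.3, -0.2, -0.4]
width: 0.0702
```

```bash
python3 - <<'E'
from h import *
s=get_state();p=grab_frame("wrist");save(p,"w2");pickle.dump((p,s),open("w2.pkl","wb"))
print(s["t"],s["eef_pos"],s["ee_rot"],s["q"],s["width"])
q=grab_frame("top");save(q,"top2")
cv2.imwrite("pics/c6.png",cv2.resize(q["frame"][160:290,100:270,::-1],None,fx=4.6,fy=4.6,interpolation=2))
E
```

```text
7.95 [0.58847985 0.33022161 0.24283884] [-3.13928875 -0.00323517  0.01399483] [ 7.99924512e-01  3.61103220e-01 -4.75021058e-03  7.08464725e-04
 -1.20102662e+00  7.84615630e-01] 0.07019621783131716
```

View pics/w2.png

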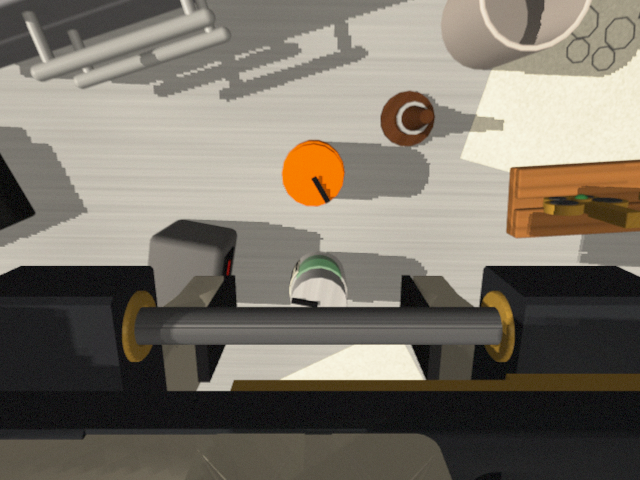

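View pics/c6.png

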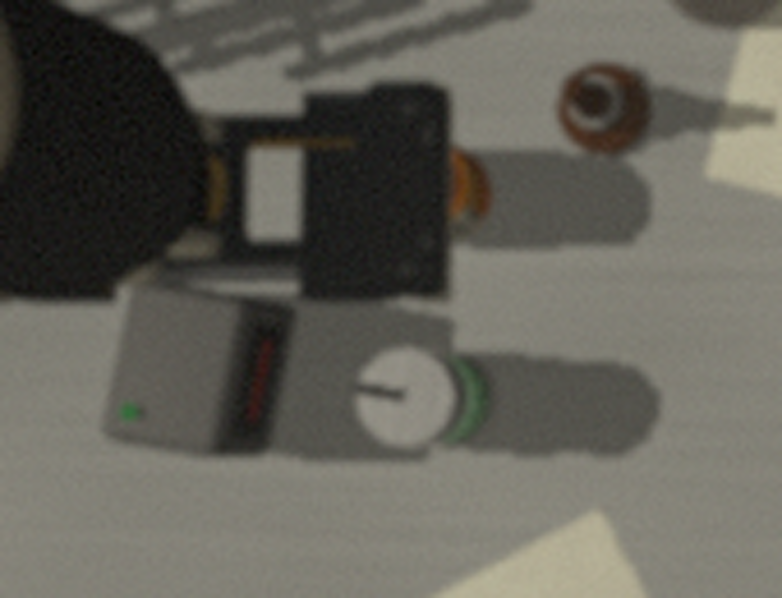

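The jar has been released and its bar now reads about 1.38 rad from the top camera, against a reader normal of about 1.40. Next is the butterfly.

```bash
python3 plan.py .598 .175 .25 -1.49
```

```text
1 17 -1 0 0 0.167; 4 17 -1 0 0 0.167; 7 16 -1 0 0 0.167; 9 14 -2 0.001 0 0.168; 11 13 -1 -0 0 0.167; 14 11 -1 -0 0 0.167; 15 8 -1 0 0.001 0.167; 16 6 -1 0 -0 0.167
17 3 -1 0 -0 0.167
-> [0.5979 0.1752 0.2498] [ 3.141 -0.    -1.49 ]
```

Call:
step_arm(
  commands="1 17 -1 0 0 0.167; 4 17 -1 0 0 0.167; 7 16 -1 0 0 0.167; 9 14 -2 0 0 0.167; 11 13 -1 0 0 0.167; 14 11 -1 0 0 0.167; 15 8 -1 0 0 0.167; 16 6 -1 0 0 0.167",
)

```text
t: 9.05
eef_pos: [0.596, 0.1921, 0.2481]
ee_rot: [3.139, -0.001, -1.326]
force: [-0.8, -0.5, 1.3]
width: 0.0702
```

Call:
step_arm(
  commands="17 3 -1 0 0 0.167; 0 0 0 0 0 0; 0 0 0 0 0 0",
  jaw=40,
)

```text
t: 9.43
eef_pos: [0.5979, 0.1758, 0.2498]
ee_rot: [3.14, -0.0, -1.485]
force: [-0.8, -0.7, -0.3]
width: 0.0457
```

```bash
python3 - <<'E'
from h import *
s=get_state();p=grab_frame("wrist");save(p,"w3");pickle.dump((p,s),open("w3.pkl","wb"))
print(s["t"],s["eef_pos"],s["ee_rot"],s["q"],s["width"])
for k in ["butterfly","plaque_center","bar_center"]: print(k,[r for r in recognise(p,k)[:2]])
print(proj(p,[.597,.1036,.098],s))
E
```

```text
9.425 [0.59789391 0.17579357 0.24975445] [ 3.14034165e+00 -3.91845188e-04 -1.48512629e+00] [ 5.98644137e-01  2.76196449e-01 -1.10299402e-01 -2.94098733e-04
 -1.18558278e+00 -5.12863665e-01] 0.04571094645262027
butterfly [{'pixel': [324.0, 125.1], 'conf': 0.74}]
plaque_center []
bar_center [{'pixel': [328.1, 22.0], 'conf': 0.81}]
[329.4969188  124.37566113]
```

View pics/w3.png

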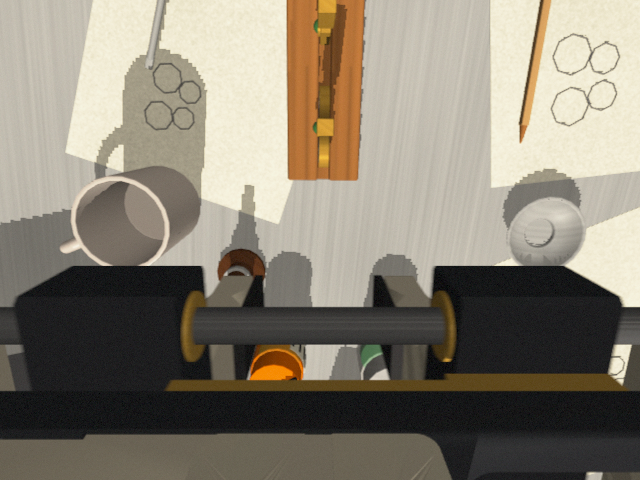

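```bash
python3 - <<'E'
from h import *
p,s=pickle.load(open("w3.pkl","rb"))
cv2.imwrite("pics/w3c.png",cv2.resize(p["frame"][70:190,270:380,::-1],None,fx=5,fy=5,interpolation=2))
a,b=atz(p,(288,179.5),.021,s),atz(p,(358,180),.021,s);print(a,b,np.arctan2(*(a-b)[[1,0]]),np.linalg.norm(a-b))
E
```

```text
[0.62782718 0.15385397 0.021     ] [0.56444188 0.14882149 0.021     ] 0.0792288988397645 0.06358475939593698
```

View pics/w3c.png

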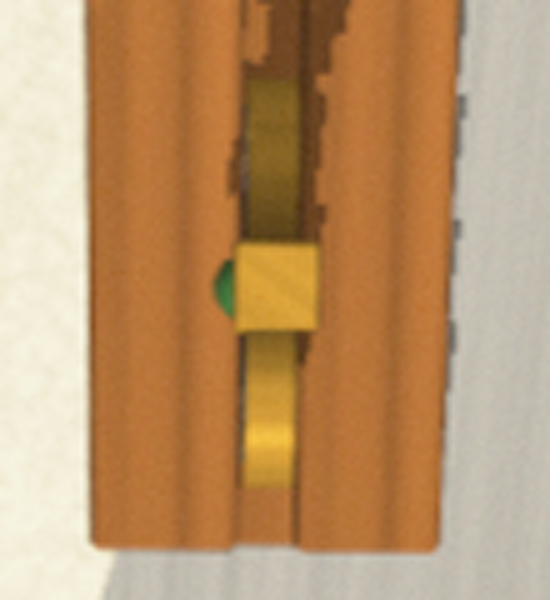

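```bash
python3 - <<'E'
from plan import *
p,s=pickle.load(open("w3.pkl","rb"));c=atz(p,(325.4,127.4),.098,s);print(c)
plan([c[0],c[1],.14],-1.492,dec=1,vmax=30)
E
```

```text
[0.59963562 0.1058529  0.098     ]
14 0.9 22.1 0 -0 0.001; 14 0.9 22 0 -0 0.001; 14 0.9 22.1 0 -0 0.002; 14.1 0.9 22 0 -0 0.001; 14 0.8 22.1 0 -0 0.001
-> [0.5996 0.1058 0.14  ] [ 3.141 -0.    -1.492]
```

Call:
step_arm(
  commands="17 1 10 0 0 0; 18 1 10 0 0 0; 18 1 15 0 0 0; 17 1 25 0 0 0.007; 0 0 30 0 0 0; 0 0 30 0 0 0; 0 0 25 0 0 0; 0 0 15 0 0 0",
)

```text
t: 10.62
eef_pos: [0.5995, 0.1041, 0.0885]
ee_rot: [3.139, -0.001, -1.496]
force: [0.7, -0.4, 0.4]
width: 0.0398
```

```bash
python3 - <<'E'
from h import *
s=get_state();p=grab_frame("scene");save(p,"s4");print(s["eef_pos"],s["ee_rot"],s["width"],s["force"])
cv2.imwrite("pics/s4c.png",cv2.resize(p["frame"][220:360,240:400,::-1],None,fx=4.5,fy=4.5,interpolation=2))
E
```

```text
[0.59948427 0.10405282 0.08852309] [ 3.13936575e+00 -8.08965206e-04 -1.49577285e+00] 0.03981913643141567 [ 0.70943582 -0.35666973  0.402196  ]
```

View pics/s4c.png

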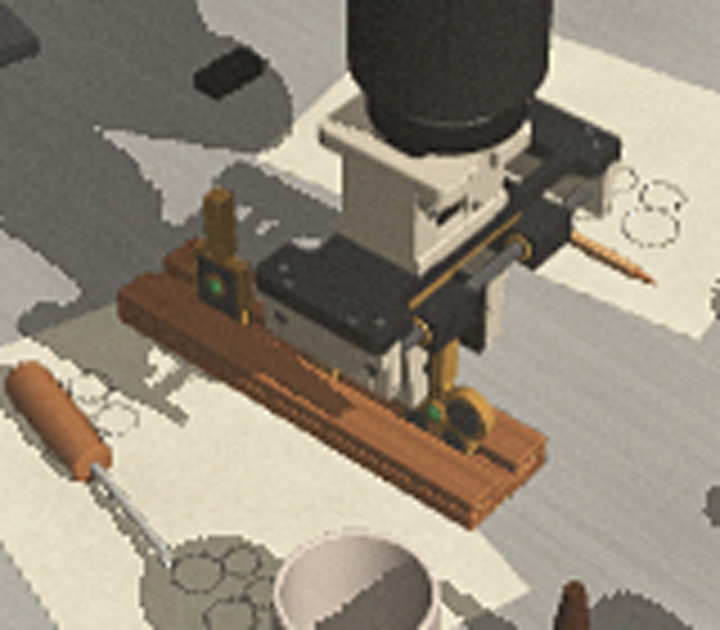

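Call:
step_arm(
  commands="0 0 0 0 0 0; 0 0 0 0 0 0; 0 0 0 0 0 0; 0 0 0 0 0 0; 0 0 0 0 0 0",
  jaw=0,
  grip_force=30,
)

```text
t: 11.3
eef_pos: [0.6003, 0.1056, 0.0913]
ee_rot: [-3.141, 0.0, -1.495]
force: [-3.5, -0.4, 6.5]
width: 0.0117
```

Call:
step_arm(
  commands="0 0 -8 0 0 0; 0 0 -10 0 0 0; 0 0 -20 0 0 0; 0 0 -30 0 0 0; 0 0 -35 0 0 0; 0 0 -35 0 0 0; 0 0 -20 0 0 0; 0 0 0 0 0 0",
)

```text
t: 12.3
eef_pos: [0.6012, 0.1058, 0.251]
ee_rot: [-3.138, 0.001, -1.495]
force: [-0.4, 1.0, -1.3]
width: 0.0119
```

```bash
python3 - <<'E'
from h import *
s=get_state();p=grab_frame("scene");save(p,"s5");q=grab_frame("top");save(q,"t5");w=grab_frame("wrist");save(w,"w5");print(s["eef_pos"],s["ee_rot"],s["width"],s["force"])
pickle.dump((p,q,w,s),open("s5.pkl","wb"))
cv2.imwrite("pics/s5c.png",cv2.resize(p["frame"][140:340,200:400,::-1],None,fx=3,fy=3,interpolation=2))
cv2.imwrite("pics/t5c.png",cv2.resize(q["frame"][160:300,460:620,::-1],None,fx=4.2,fy=4.2,interpolation=2))
E
```

```text
[0.60122373 0.10577386 0.25103513] [-3.13752017e+00  1.41065720e-03 -1.49471207e+00] 0.011884245047033873 [-0.37263063  0.96037559 -1.25576926]
```

View pics/s5c.png

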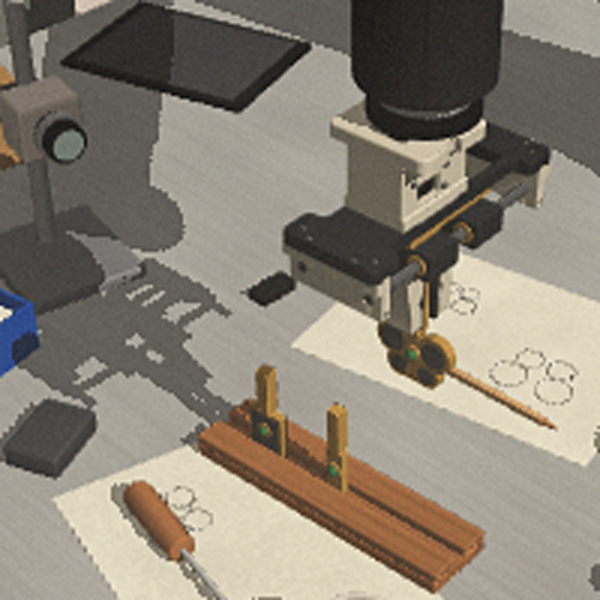

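View pics/t5c.png

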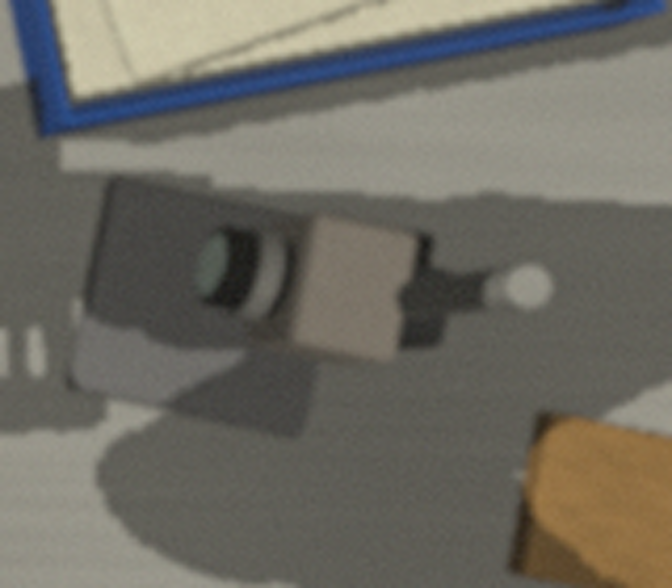

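View pics/w5.png

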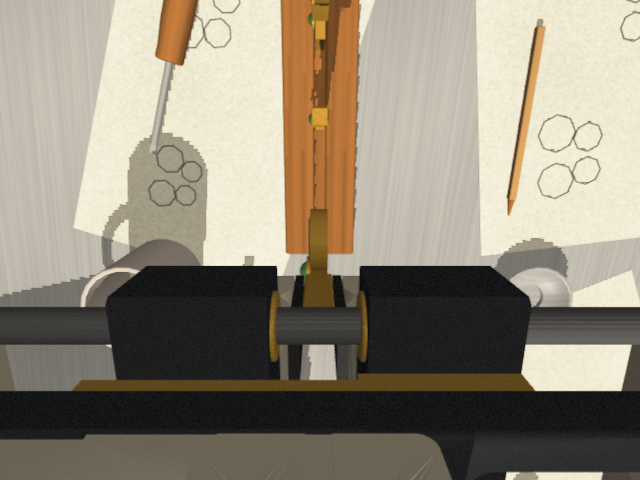

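The butterfly is held and clear, and the plaque and bar are still standing. Lens x yaw is about -1.765 from the box and foot edges in the top view. Next I move to a standoff.

```bash
python3 - <<'E'
from plan import *
p,q,w,s=pickle.load(open("s5.pkl","rb"))
x,e=tri([ray(q,(213/4.2+460,267/4.2+160)),ray(p,(69/3+200,145/3+140))]);print("lens",x,e)
print(proj(p,[.6012+.005,.1058,.251-.054],s))
plan([.600,-.13,.235],-3.336,vmax=30)
E
```

```text
lens [ 0.56658352 -0.34351475  0.16049052] [np.float64(0.0002538244159961703), np.float64(0.00025382441599606717)]
[337.11968414 258.00920312]
21 2 1 0 -0 0.167; 22 -2 1 0 -0 0.168; 20 -6 1 0 -0 0.167; 20 -9 2 0 -0.001 0.167; 17 -12 1 0 0 0.168; 16 -15 1 0 0 0.167; 13 -17 1 0.001 -0 0.168; 10 -19 1 -0 -0 0.167
6 -20 1 -0 -0 0.167; 3 -21 2 -0 -0 0.168; -0 -22 1 -0 -0 0.167
-> [ 0.5995 -0.1303  0.2347] [-3.141 -0.     2.947]
```

Call:
step_arm(
  commands="21 2 1 0 0 0.167; 22 -2 1 0 0 0.167; 20 -6 1 0 0 0.167; 20 -9 2 0 0 0.167; 17 -12 1 0 0 0.167; 16 -15 1 0 0 0.167; 13 -17 1 0 0 0.167; 10 -19 1 0 0 0.167",
)

```text
t: 13.45
eef_pos: [0.6, -0.0669, 0.2381]
ee_rot: [3.141, -0.002, -2.836]
force: [0.5, 0.3, -1.2]
width: 0.012
```

Call:
step_arm(
  commands="6 -20 1 0 0 0.167; 3 -21 2 0 0 0.167; 0 -22 1 0 0 0.167; 0 0 0 0 0 0; 0 0 0 0 0 0",
)

```text
t: 14.08
eef_pos: [0.6002, -0.13, 0.2347]
ee_rot: [-3.141, -0.001, 2.953]
force: [0.4, -0.8, -0.7]
width: 0.0115
```

```bash
python3 - <<'E'
from plan import *
s=get_state();p=grab_frame("scene");save(p,"s6");q=grab_frame("top");save(q,"t6");w=grab_frame("wrist");save(w,"w6");print(s["t"],s["eef_pos"],s["ee_rot"],s["width"],s["q"])
pickle.dump((p,q,w,s),open("s6.pkl","wb"))
cv2.imwrite("pics/s6c.png",cv2.resize(p["frame"][120:320,180:340,::-1],None,fx=3,fy=3,interpolation=2))
cv2.imwrite("pics/t6c.png",cv2.resize(q["frame"][150:320,380:620,::-1],None,fx=3,fy=3,interpolation=2))
plan([.5868,-.245,.216],-3.336,vmax=20,dec=1)
E
```

```text
14.075 [ 0.60024941 -0.13000647  0.23471604] [-3.14140105e+00 -1.34879823e-03  2.95324380e+00] 0.01154200307649157 [ 1.04188427e-01  2.71515451e-01 -1.52094468e-01 -2.25297336e-04
 -1.14853317e+00 -1.86324101e+00]
-1.4 -19.3 3.2 -0 -0 0.001; -1.3 -19.3 3.2 -0 -0 0.001; -1.4 -19.4 3.3 -0 -0 0.001; -1.4 -19.3 3.2 -0 -0 0.001; -1.5 -19.3 3.2 -0 -0 0.001; -1.4 -19.3 3.2 -0 -0 0.001
-> [ 0.5868 -0.245   0.216 ] [-3.142 -0.     2.947]
```

View pics/s6c.png

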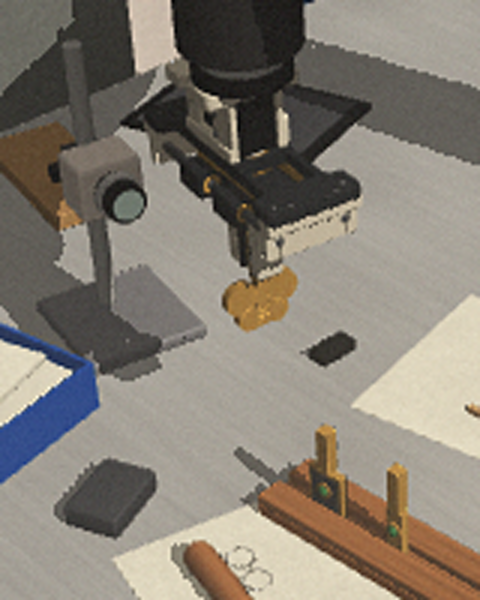

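View pics/t6c.png

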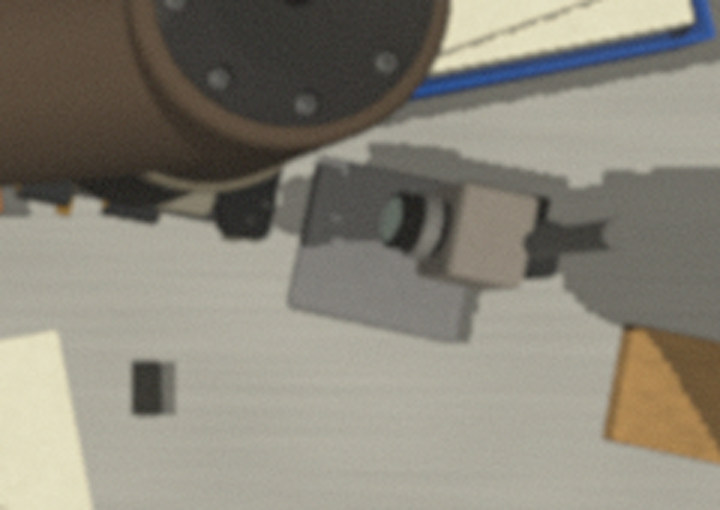

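View pics/w6.png

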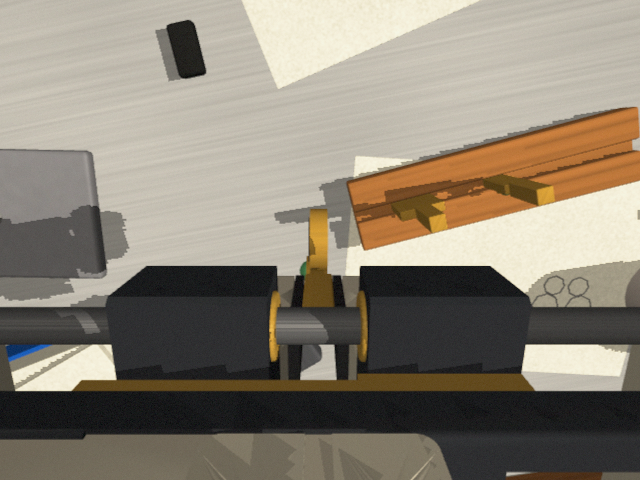

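```bash
python3 - <<'E'
from h import *
p,q,w,s=pickle.load(open("s6.pkl","rb"))
cv2.imwrite("pics/w6c.png",cv2.resize(w["frame"][140:290,0:130,::-1],None,fx=4,fy=4))
for pa,pb in [((91,151),(103,272)),]:
    a,b=atz(w,pa,.014,s),atz(w,pb,.014,s);d=b-a;print(a,b,np.linalg.norm(d),np.arctan2(d[1],d[0]))
x,e=tri([ray(q,(391/3+380,217/3+150)),ray(p,(221.7,187.3))]);print("lens",x,e)
E
```

```text
[ 0.51438764 -0.3143032   0.014     ] [ 0.6233556  -0.34003325  0.014     ] 0.1119645071422101 -0.23187767690708644
lens [ 0.56962437 -0.3421314   0.16520297] [np.float64(0.0011442280014732783), np.float64(0.0011442280014731568)]
```

View pics/w6c.png

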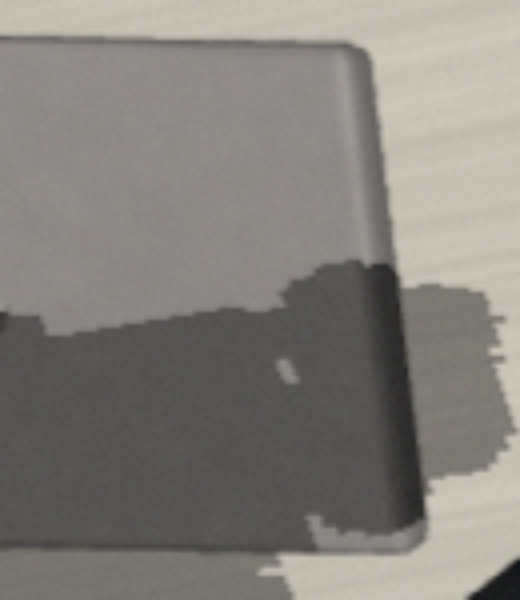

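```bash
python3 - <<'E'
from h import *
p,q,w,s=pickle.load(open("s6.pkl","rb"))
for pa,pb in [((85,150.6),(1,149.3)),((98,277.6),(1,276.2)),((83,152),(96,272)),((93,155),(106,262))]:
  for z in (.014,.0):
    a,b=atz(w,pa,z,s),atz(w,pb,z,s);d=b-a;print(z,a,np.linalg.norm(d),np.arctan2(d[1],d[0]))
a=R.from_matrix(np.array(w["tool_from_camera"])[:3,:3]).as_euler('xyz');print(a)
E
```

```text
0.014 [ 0.5130867  -0.31932777  0.014     ] 0.07297942041248918 -1.7734889916176788
0.0 [ 5.12273437e-01 -3.27324373e-01  5.55111512e-17] 0.0758596722433814 -1.7734889916176804
0.014 [ 0.62785357 -0.34649599  0.014     ] 0.09157998346568146 -1.7738138506588352
0.0 [ 0.63156977 -0.35556483  0.        ] 0.09519433684858332 -1.7738138506588332
0.014 [ 0.5139034  -0.32144026  0.014     ] 0.1110888294070781 -0.22774001438784008
0.0 [ 5.13122370e-01 -3.29520237e-01  5.55111512e-17] 0.11547313120726951 -0.22774001438783978
0.014 [ 0.51798538 -0.31371451  0.014     ] 0.09851296124891135 -0.2081505980722755
0.0 [ 0.51736546 -0.32148958  0.        ] 0.10240093590532867 -0.2081505980722758
[-2.60016764e-01  5.54825514e-04  1.56992834e+00]
```

```bash
python3 - <<'E'
from plan import *
plan([.5888,-.245,.217],-3.351,vmax=20,dec=1)
E
```

```text
-1.7 -19.3 3.1 -0 -0 0.004; -1.7 -19.2 3 -0 -0 0.003; -1.8 -19.3 3.1 -0 -0 0.004; -1.9 -19.2 3 -0 -0 0.003; -2 -19.3 3.1 -0 -0 0.004; -2 -19.2 3 -0 -0 0.003
-> [ 0.5888 -0.245   0.217 ] [-3.142 -0.     2.932]
```

Call:
step_arm(
  commands="-1.7 -19 3 0 0 0.004; -1.7 -19 3 0 0 0.004; -1.8 -19 3 0 0 0.004; -1.9 -19 3 0 0 0.003; -2 -19 3 0 0 0.003; -2 -20 3 0 0 0.003; 0 0 0 0 0 0; 0 0 0 0 0 0",
)

```text
t: 15.22
eef_pos: [0.5886, -0.2454, 0.2175]
ee_rot: [3.142, -0.0, 2.93]
force: [0.2, 0.8, -0.3]
width: 0.0115
```

```bash
python3 - <<'E'
from plan import *
s=get_state();p=grab_frame("scene");save(p,"s7");q=grab_frame("top");save(q,"t7");w=grab_frame("wrist");save(w,"w7");print(s["t"],s["eef_pos"],s["ee_rot"],s["width"],s["force"])
pickle.dump((p,q,w,s),open("s7.pkl","wb"))
cv2.imwrite("pics/s7c.png",cv2.resize(p["frame"][130:290,170:310,::-1],None,fx=3.75,fy=3.75,interpolation=2))
cv2.imwrite("pics/t7c.png",cv2.resize(q["frame"][150:320,380:620,::-1],None,fx=3,fy=3,interpolation=2))
for k in ["lens","butterfly_center"]: print(k,recognise(p,k)[:2])
c=np.array(s["eef_pos"])-[0,0,.054];print("proj centre",proj(p,c),"proj focus",proj(p,[.5888,-.2452,.163]))
Ry=R.from_euler('z',s["ee_rot"][2]+np.pi/2).as_matrix()
for n,v in [("left lobe",[0,.0325,-.005]),("right",[0,-.0325,-.005]),("bottom",[0,0,-.025])]: print(n,proj(p,c+Ry@np.array(v)))
E
```

```text
15.225 [ 0.58858357 -0.24535416  0.21751242] [ 3.14151812e+00 -3.17687227e-06  2.92989394e+00] 0.011493967475321559 [ 0.22277446  0.84820863 -0.30013954]
lens [{'pixel': [211.7, 182.7], 'conf': 0.95}, {'pixel': [216.7, 286.9], 'conf': 0.61}]
butterfly_center [{'pixel': [236.9, 203.3], 'conf': 0.61}]
proj centre [239.85249562 204.73371067] proj focus [239.84289724 204.95995647]
left lobe [228.48704263 210.34271152]
right [251.33813879 202.50136593]
bottom [240.72324909 212.90456974]
```

View pics/s7c.png

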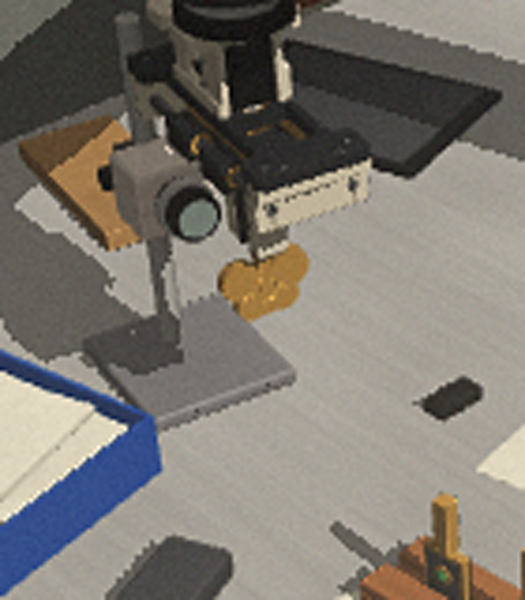

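View pics/w7.png

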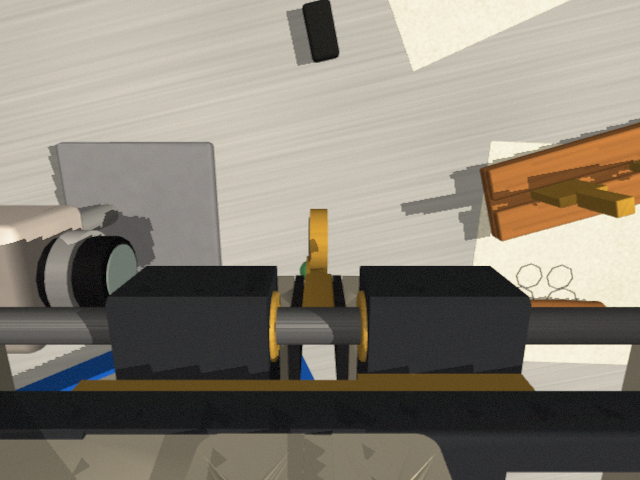

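View pics/t7.png

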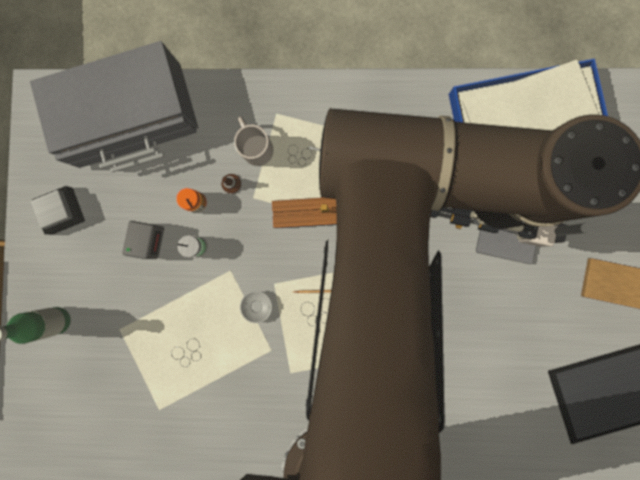

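```bash
python3 - <<'E'
from h import *
p,q,w,s=pickle.load(open("s7.pkl","rb"))
L=np.array([.568,-.343,.163]);yaw=-1.78
def over(pic,st,name,box,f):
    im=cv2.resize(pic["frame"][box[1]:box[3],box[0]:box[2],::-1],None,fx=f,fy=f,interpolation=2)
    u=np.array([-np.sin(yaw),np.cos(yaw),0]);a=np.array([np.cos(yaw),np.sin(yaw),0])
    for off,r,c in [(0,.019,(0,0,255)),(.02,.019,(0,255,255))]:
        pts=[((proj(pic,L+off*a+r*(np.cos(t)*u+np.sin(t)*np.array([0,0,1])),st)-np.array(box[:2])+.5)*f).astype(int) for t in np.linspace(0,6.283,60)]
        cv2.polylines(im,[np.array(pts)],True,c,1)
    cv2.imwrite(f"pics/{name}.png",im)
over(w,s,"w7o",(0,180,200,320),4); over(p,None,"s7o",(190,150,270,230),7)
E
```

```text
(no output)
```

View pics/w7o.png

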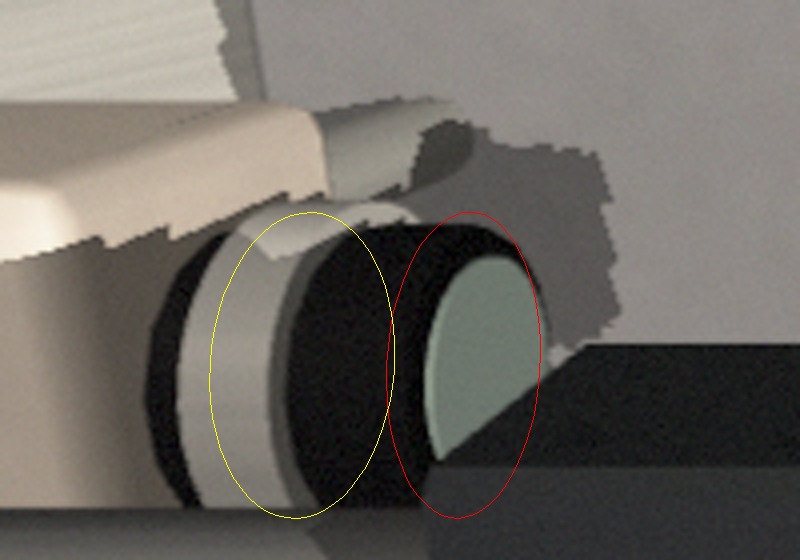

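View pics/s7o.png

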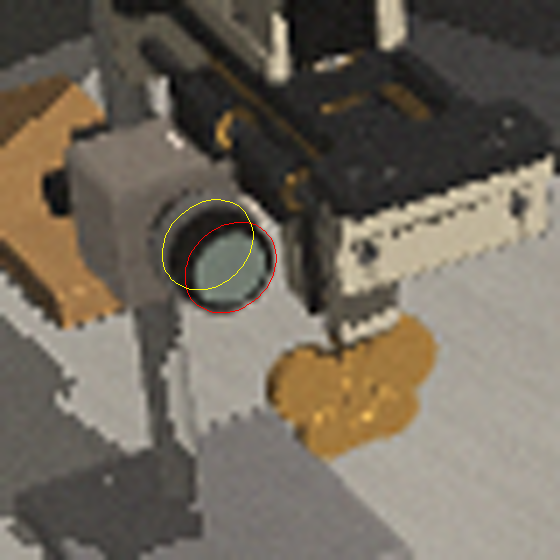

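The overlays agree to about 2 mm in both views, and the butterfly is steady with its stone towards the lens. In the latest top picture the jar's bar at (186,245) points at the reader. Handing in.

```bash
python3 - <<'E'
from h import *
print(job_done()); s=get_state(); print(s["t"],s["eef_pos"],s["width"])
E
```

```text
the job is handed in; nothing more can be done
None
the job is handed in; nothing more can be done
```

I did both steps and handed the job in at about 15.4 s, with the gripper still holding the butterfly in front of the lens. No verdict was reported.

- **Jar:** I gripped the white jar by its lid, turned it +1.0 rad on its spot and let go. Its bar then read about 1.38 rad, against about 1.40 for the reader's normal. It was upright and had moved only a few millimetres.
- **Butterfly:** I lifted it out by its sprue and turned it so the stone faces the lens. The tool's last pose puts its middle at about (0.589, -0.245, 0.164). The point 100 mm in front of the lens came out at (0.589, -0.245, 0.163).
- **Bystanders:** the plaque and bar were still standing in the rack when I lifted the butterfly out. I saw no other object moved, though the arm hid part of the last top view.
- **Measurements that disagreed:**
  - The lens position varied by about 3 mm sideways and 5 mm in height between views (z 0.160 to 0.165). I used 0.163.
  - The last wrist overlay was 1 to 2 mm off.
  - The lens's facing direction ranged from -1.76 to -1.80 rad, with one rough reading of -1.71. I used -1.78.

All of these spreads are inside the 15 mm and 0.2 rad limits.

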